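# Register a shelf label at the scanner, then press its holder home behind the shelf lip

### The arm

A 6-joint arm with a two-finger parallel gripper is mounted at the origin on a cart in front of the work surface, level with it; the furniture and walls round the work are solid. World frame = base frame: x ahead of the robot, y to its left, z up, the work surface at z = 0. Lengths are in m, angles in rad, forces in N, time in s.
With the tool pointing down it reaches from about 0.275 to 0.825 m from the base axis. Payload 4.9 kg.
Tool frame: the origin (TCP) lies midway between the tips of the shut fingers; the grasp point (between the pads) lies 19 mm behind it (grip_point_offset is the distance from the TCP to the grasp point, in m); z points along the fingers, x is the direction in which the jaws open and shut, and the axes are right-handed (so a half turn about z gives the same grasp; the last joint's range is limited). The gripper opens to 85 mm and grips with 20 to 120 N. Pads are 22 mm wide; open, the fingers measure 114 mm over their backs; the gripper's body (76 mm by 85 mm) begins 54 mm behind the grasp point. The pads swing forward as they close: fully open they stand 13 mm farther back than shut.
Start: joints at [-1.261, 0.326, -0.193, 1.052, 0, 1.437], TCP at [0.236, -0.497, 0.231] pointing down, gripper open.
Joint ranges: [-2.65, 2.65], [-0.97, 1.79], [-1.3, 1.35], [-1.93, 2.1], [-1.47, 1.37], [-3.14, 3.14]. Speed limits (rad/s): [2.57, 2.57, 3.14, 3.14, 3.14, 3.14].

### API

Orientations are given as a rotation vector (axis times angle).
In Python, from cell import * gives the robot as it stands. Calls block until the motion is done:
- movep(position, orientation): joint-space move of the TCP to a pose.
- move_l(position, velocity=0.15, rot=None, until_force=None): straight line of the TCP; rot=None keeps the orientation; velocity is the mean speed in m/s. With until_force (N) it stops when the force on the tool has changed by that much, and returns True; else False.
- set_joints(angles): joint-space move.
- let_go() and grab(newtons=None): open the fingers fully, or close them until they stop; newtons is the grip in N (None keeps the last).
- sleep(seconds).
- ik(position, orientation): joint angles nearest the present ones, or None.
- get_state(): the state.
- grab_frame(name): name is "scene" or "side" or "wrist"; returns a dict with "img" (400x640x3 uint8, red, green, blue), "fx", "fy", "cx", "cy" (pixels), "cam_to_world" (4x4, takes a point from camera to world coordinates); the wrist camera has in their place "T_tool_cam" (4x4, takes a point from camera to tool coordinates, whose origin is the TCP and whose axes are the tool frame's). Camera axes: x right, y down, z forward; pixel columns grow to the right and rows downward; lengths in m; the calibration is good to about 2 mm. A picture is of the moment at which its call begins: read the wrist's pose just before it. There is no depth.
A pose or a line that the arm cannot do raises MotionError and nothing moves.
- sign_off(): hands the job in, once; it reports no verdict.
Trained networks look in the newest picture that a camera, given by its name, has taken for a name from the list of things; names that differ only in an ending like _2 or _b are one class to them, and where a whole thing is asked for, a point or a joint stands for the part that bears it (a point fixed in the world has none). Each returns a list of dicts, best first, with "score" (0 to 1); they miss things now and then, are a little off and sometimes report something else, mostly with a low value. They report only what shows in the picture. A call takes as long as a camera call. They do not tell look-alikes from the thing itself.
- spot_in(camera, name): "centre" ([column, row] in pixels, amid what is visible of it).
- silhouettes(camera, name): "mask" (400x640 bool, what is visible of it) and "centre" ([column, row] in pixels, amid what is visible of it).
- tip_of(camera, name): "centre" ([column, row] in pixels: a listed point, or the origin of a listed thing).
The state is a dict: "clock": time; "q": joint angles; "joint_velocities": joint speeds; "tau": joint torques, N m; "position": TCP position; "eef_rot": TCP orientation; "contact_force": force on the tool from outside, world axes, zero at the start; "wrist_torque": the same for the moment, N m; "finger_gap": opening from 0.0 (shut) to 1.0 (fully open).
Only numpy, scipy, OpenCV 4.12 (cv2) and the standard library are available. Lean on these libraries where they do the work, as an engineer would, in place of code of your own. Each camera call takes 0.05 s, during which the arm holds its last target.

### The job

Take the white label holder off the front rim of the grey tray and show its barcode squarely to the window of the bench scanner, about 10 cm away and level with the window's middle, holding it still there for two seconds so that it is registered. Then fit it in the one empty place on the front edge of the bench shelf, barcode outward and centred between the thumbscrews like its neighbours: slide its hidden tongue down behind the upstanding lip, feel for the spring strip and press on until the holder sits fully home on the lip. Finish while still holding it pressed home, because the spring would lift it again before a colleague can tighten the thumbscrew, and leave the bottles and the other things on the bench where they are.

Things in the scene. Friction and masses are not known exactly. Their poses are not given: they have to be found in the camera images.
- holder_grip (a point): Centre of the finger grip of the new label holder, 14 mm above its seat and 12 mm below the top of the grip, midway in x and y. The grip is 14 mm thick (x), 40 mm wide (y). Axes: the barcode looks along -x, z up. Grip it from above across the 14 mm; fingertips may reach 9 mm below the seat, both faces being flat there.
- label_holder: New label holder, loose, about 60 g, white plastic; an inverted U from the side. Origin: middle of the seat (underside of its bridge). Bridge x -7 to 7 mm, 84 wide (y), 10 high, finger grip on it up to z 26. Window plate with barcode at x -7 to -4, 84 wide, hanging 36 below the seat; tongue at x 4 to 7, 56 wide, hanging 30 below. Lower edges rounded.
- holder_seat (a point): Middle of the holder's seat, the underside of its bridge, 14 mm straight below holder_grip; same axes. At the start it rests on the tray rim.
- barcode (a point): Centre of the barcode on the outer face of the holder's window plate: 7.5 mm in front (-x) of holder_seat and 19 mm below it; same axes, so the barcode looks along -x.
- tray: Fixed open grey plastic tray, 112 mm (x) by 170 mm (y), 60 mm high, walls 6 mm; origin at the middle of its underside, front wall toward -x. The label holder hangs over the middle of the front wall, barcode outside, looking the same way (-x). Two empty tubes lie in the tray, below its rim.
- scan_window (a point): Middle of the fixed scanner's dark window, 122 mm above the bench; the scanner looks along its -x, z up. It reads an upright barcode 65 to 145 mm in front, within 30 mm of the window's middle sideways and in height, facing it within 0.3 rad.
- scanner: The fixed bench scanner, origin under the middle of its foot, looking along -x: a grey head 48 mm deep (x), 84 mm wide, 60 mm high, top at 152 mm, on a stem and a round foot of 96 mm diameter. The window is 27 mm in front of the origin.
- empty_place (a point): Middle of the empty place, on the top of the shelf's lip, 130 mm above the bench. Axes: -x out of the shelf front, y along the lip, z up. Lip 4 mm thick, top rounded, centred on x = 0; behind it a channel from x = 2 to 9 mm takes the tongue. When home, holder_seat lies at this point (2 mm play in x), axes parallel.
- shelf: Fixed bare-metal bench shelf, 360 mm wide, 190 deep, board top at 118 mm; origin on the bench below the lip's middle, front -x. Three places at y -110, 0, 110 mm; two hold seated label holders like the new one, which one is empty changes. Thumbscrews (10 mm across) stand 13 mm out of the lip at y -165, -55, 55, 165, 107 mm high. Bottles stand 110 mm or more behind the lip.
- spring_strip (a joint): Spring strip in the channel of the empty place, in m pressed down: 0 free, 0.008 with a holder fully home (travel ends at 0.011). The tongue meets it when the seat is 8 mm above the lip's top; it pushes up with 4 N there, rising evenly to about 10.5 N at home, where the bridge stops on the rigid lip.
- bottle_0: Bystander on the shelf board: brown bottle, 60 mm diameter, 92 mm tall; origin at the middle of its base.
- bottle_3: Bystander on the shelf board: pale bottle, 52 mm diameter, 86 mm tall; origin at the middle of its base.
- bottle_2: Bystander on the shelf board: brown bottle, 64 mm diameter, 103 mm tall; origin at the middle of its base.
- tape: Bystander: roll of tape lying flat, 73 mm diameter, 19 mm high; origin at the middle of its underside.
- marker: Bystander: marker pen lying on the bench, 128 mm long, 16 mm high; origin at the middle of its underside.
- tweezers: Bystander: forceps lying on the bench, 134 mm long, 8 mm high; origin at the middle of the underside.
- dish: Bystander: shallow round dish, 58 mm diameter, 14 mm high; origin at the middle of its underside.
Not all that is in view belongs to the job. Leave any red look-alike of the label_holder alone.

How it is judged:
By the outcome, as a careful person would: the job done as asked, in the order asked, and still so for the second after the job is handed in, while the arm keeps its last pose, push and grip.
It also fails if it takes over 51 s, if anything falls off the work surface, if the arm or the gripper's body presses on something with over 40 N, if the wrist force passes 120 N, or if a joint passes its speed limit or range.

## Working session

There is one attempt and no reset: what is moved stays moved. The work goes in short steps, each a Python script; the robot and the scene stay as the last script left them, time stands still between calls to the robot, and variables do not carry over. Pictures are saved under pics/ and viewed, and the job is handed in when it is done.

```bash
mkdir -p pics; ls; python3 - <<'E'
from cell import *
import cv2
s=get_state(); print(s)
for c in ["scene","side","wrist"]:
    f=grab_frame(c); cv2.imwrite(f"pics/{c}0.png",f["img"][:,:,::-1])
    print(c,f["fx"],f["fy"],f["cx"],f["cy"]); print(f.get("cam_to_world",f.get("T_tool_cam")))
E
```

```text
pics
{'clock': 0.0, 'q': array([-1.26120590e+00,  3.26935658e-01, -1.93596266e-01,  1.05199345e+00,
       -3.50458450e-05,  1.43658959e+00]), 'joint_velocities': array([-0.00076672, -0.00075405, -0.00209647, -0.00073349, -0.00042504,
        0.00013327]), 'tau': array([-5.11445614e-04, -4.43402016e+01,  2.62439454e+01,  1.54968729e-02,
       -2.16373032e-04, -4.64425341e-06]), 'position': array([ 0.2359715 , -0.49615781,  0.23050161]), 'eef_rot': array([-2.65495718e+00,  1.67749593e+00,  2.11593785e-03]), 'contact_force': array([-0.03008422,  0.27630176,  0.44428068]), 'wrist_torque': array([ 0.02642359,  0.00471847, -0.0078887 ]), 'finger_gap': 0.9977385113277762}
scene 411.2322296860432 411.2322296860432 319.6783205965557 192.89080012151913
[[-0.3246875  -0.44521087  0.83448505 -0.33683181]
 [-0.94547449  0.12888646 -0.29910913  0.36582572]
 [ 0.02561281 -0.88610132 -0.46278335  0.63389182]
 [ 0.          0.          0.          1.        ]]
side 404.03823228410585 404.03823228410585 318.35078409795307 198.87474404386023
[[-6.35550619e-01 -6.60885134e-01  3.99131872e-01  1.34997033e-01]
 [-7.72059021e-01  5.44386530e-01 -3.27975874e-01  4.46605761e-01]
 [-5.27635269e-04 -5.16598632e-01 -8.56227525e-01  1.09755230e+00]
 [ 0.00000000e+00  0.00000000e+00  0.00000000e+00  1.00000000e+00]]
wrist 354.99199440049074 354.99199440049074 321.1228596206922 200.1236075623966
[[ 9.99999859e-01 -3.96361364e-04 -3.54169332e-04  9.51913844e-04]
 [ 4.86698455e-04  9.50633848e-01  3.10314439e-01 -8.00121726e-02]
 [ 2.13688701e-04 -3.10314567e-01  9.50633906e-01 -1.42923551e-01]
 [ 0.00000000e+00  0.00000000e+00  0.00000000e+00  1.00000000e+00]]
```

View pics/scene0.png

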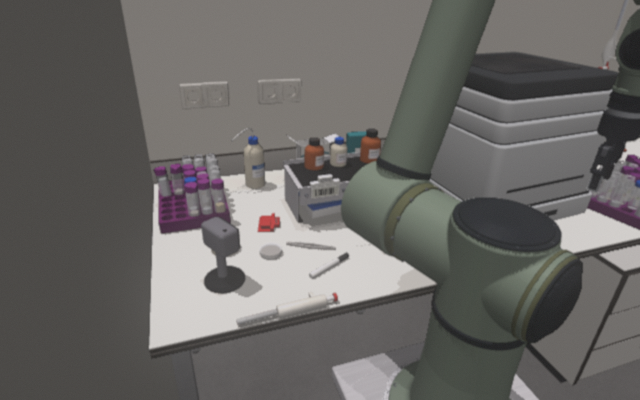

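View pics/side0.png

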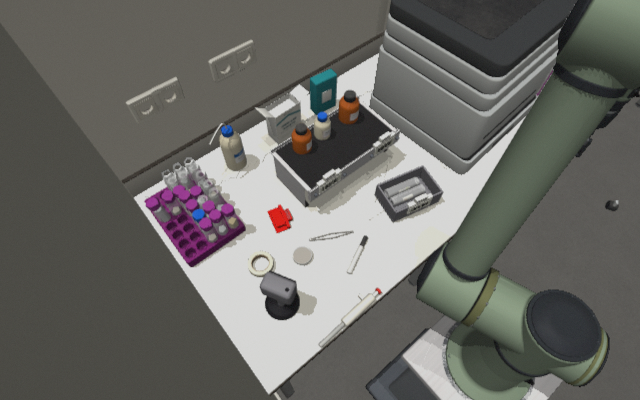

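View pics/wrist0.png

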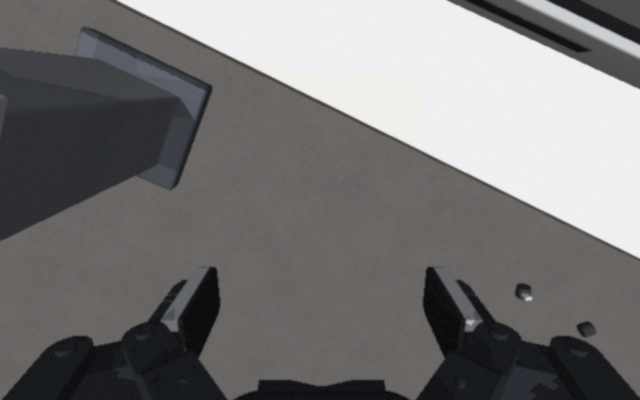

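```bash
python3 - <<'E'
from cell import *
for c in ["scene","side"]:
    grab_frame(c)
    for n in ["holder_grip","holder_seat","barcode","scan_window","scanner","empty_place","shelf","tray","label_holder"]:
        print(c,n,[(d["centre"],round(float(d["score"]),2)) for d in tip_of(c,n)])
print(get_state()["clock"])
E
```

```text
scene holder_grip [([274.6, 222.9], 0.64)]
scene holder_seat [([270.9, 223.5], 0.56)]
scene barcode [([262.2, 226.0], 0.73)]
scene scan_window [([226.2, 230.1], 0.92), ([330.2, 267.6], 0.49)]
scene scanner [([223.9, 280.9], 0.61), ([313.3, 246.6], 0.16)]
scene empty_place [([229.1, 229.0], 0.54)]
scene shelf []
scene tray []
scene label_holder [([268.9, 221.4], 0.8)]
side holder_grip [([284.5, 214.1], 0.92), ([418.2, 202.0], 0.64)]
side holder_seat [([284.7, 214.5], 0.82), ([418.4, 201.2], 0.75)]
side barcode [([278.4, 217.5], 0.97), ([418.4, 208.2], 0.66)]
side scan_window [([284.7, 276.2], 0.68), ([404.3, 197.2], 0.63)]
side scanner [([281.2, 300.4], 0.73)]
side empty_place []
side shelf [([354.1, 182.0], 0.96)]
side tray [([405.8, 195.3], 0.91)]
side label_holder [([280.5, 216.4], 0.83), ([418.5, 202.9], 0.54)]
1.15
```

```bash
cat > h.py <<'E'
from cell import *
import numpy as np, cv2
from scipy.spatial.transform import Rotation as R
def ray(cam_T,f,px,z):
    d=np.array([(px[0]-f["cx"])/f["fx"],(px[1]-f["cy"])/f["fy"],1.0]); d=cam_T[:3,:3]@d; o=cam_T[:3,3]
    return o+d*(z-o[2])/d[2]
def proj(cam_T,f,p):
    c=cam_T[:3,:3].T@(np.asarray(p)-cam_T[:3,3]); return np.array([f["cx"]+f["fx"]*c[0]/c[2],f["cy"]+f["fy"]*c[1]/c[2]])
def wristT(st,f):
    T=np.eye(4);T[:3,:3]=R.from_rotvec(st["eef_rot"]).as_matrix();T[:3,3]=st["position"];return T@f["T_tool_cam"]
E
python3 - <<'E'
import cv2
im=cv2.imread("pics/side0.png")
a=im[110:230,255:455]; cv2.imwrite("pics/s_crop.png",cv2.resize(a,None,fx=4,fy=4,interpolation=cv2.INTER_CUBIC))
b=im[230:350,230:400]; cv2.imwrite("pics/s_crop2.png",cv2.resize(b,None,fx=4,fy=4,interpolation=cv2.INTER_CUBIC))
E
```

```text
(no output)
```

View pics/s_crop.png

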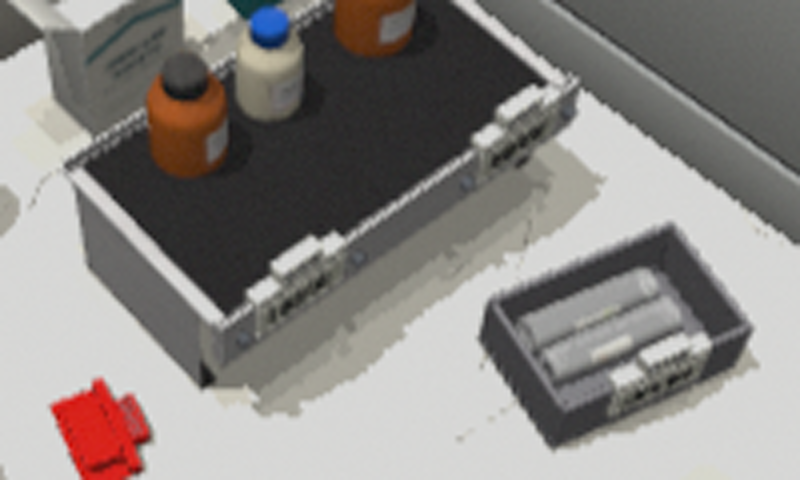

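View pics/s_crop2.png

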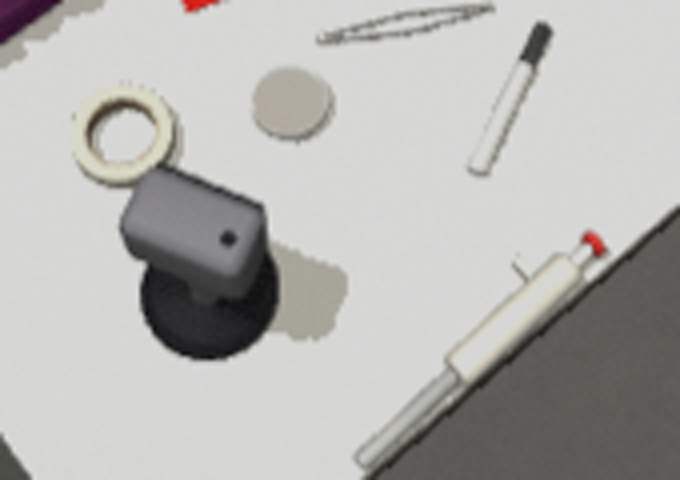

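```bash
python3 - <<'E'
from h import *
f=grab_frame("side");T=f["cam_to_world"]
def s(n,p,z): print(n,ray(T,f,p,z).round(4))
c=lambda x,y:(230+x/4,230+y/4); d=lambda x,y:(255+x/4,110+y/4)
for p in [(155,165),(267,205),(240,280),(122,228)]: s("head",c(*p),.152)
s("button",c(228,238),.152); s("foot",c(208,293),.0)
s("lip L end",d(222,322),.13); s("lip R end",d(578,78),.13)
s("screws",d(243,338),.107);s("screw",d(358,257),.107);s("s",d(466,183),.107);s("s",d(568,85),.107)
for p in [(490,303),(672,228),(750,325),(555,412)]: s("tray",d(*p),.06)
s("holder grip",(418.2,202),.074); s("holder seat",(418.4,202),.06)
s("shelf org",(354.1,182),0); s("tray org",(405.8,195.3),0)
g=grab_frame("scene")
im=g["img"][150:300,140:400,::-1]; cv2.imwrite("pics/sc_crop.png",cv2.resize(im,None,fx=3,fy=3,interpolation=cv2.INTER_CUBIC))
print(ray(g["cam_to_world"],g,(223.9,280.9),0),ray(g["cam_to_world"],g,(226.2,230.1),.122))
E
```

```text
head [0.4926 0.3114 0.152 ]
head [0.4284 0.2738 0.152 ]
head [0.402  0.3146 0.152 ]
head [0.4727 0.3503 0.152 ]
button [0.427  0.3046 0.152 ]
foot [0.4517 0.3159 0.    ]
lip L end [0.6215 0.0755 0.13  ]
lip R end [ 0.6202 -0.2801  0.13  ]
screws [0.6129 0.0636 0.107 ]
screw [ 0.6133 -0.0471  0.107 ]
s [ 0.6123 -0.1563  0.107 ]
s [ 0.6317 -0.286   0.107 ]
tray [ 0.5398 -0.1203  0.06  ]
tray [ 0.4997 -0.2796  0.06  ]
tray [ 0.4001 -0.2586  0.06  ]
tray [ 0.4405 -0.091   0.06  ]
holder grip [ 0.4169 -0.1656  0.074 ]
holder seat [ 0.4204 -0.1744  0.06  ]
shelf org [ 0.6222 -0.1044  0.    ]
tray org [ 0.4796 -0.1975  0.    ]
[0.44767916 0.31641567 0.        ] [0.47282628 0.29817243 0.122     ]
```

View pics/sc_crop.png

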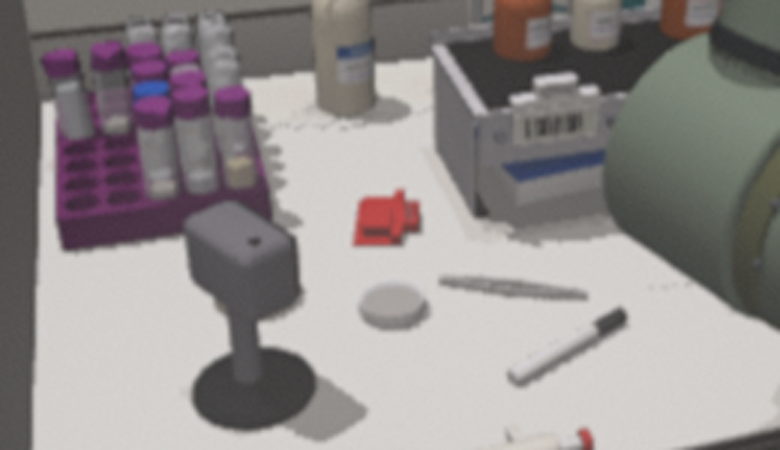

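```bash
cat >> h.py <<'E'
def down(yaw,flip=0):
    # tool x along (cos yaw, sin yaw) (flip: opposite), z down
    a=yaw+np.pi*flip
    x=np.array([np.cos(a),np.sin(a),0]); z=np.array([0,0,-1.]); y=np.cross(z,x)
    return R.from_matrix(np.stack([x,y,z],1)).as_rotvec()
E
python3 - <<'E'
from h import *
print(R.from_rotvec(get_state()["eef_rot"]).as_matrix().round(2))
for fl in (0,1):
    for n,p,y in [("look",(0.42,-.17,.2),-13.5),("grasp",(0.42,-.17,.055),-13.5),("scan",(.514,.207,.136),-60),("shelf",(.622,-.104,.125),0),("shelflook",(.55,-.104,.25),0)]:
        q=ik(p,down(np.radians(y),fl)); print(fl,n,None if q is None else np.round(q,2))
f=grab_frame("side")
print(ray(f["cam_to_world"],f,(284.7,276.2),.122), get_state()["clock"])
E
```

```text
[[ 0.43 -0.9  -0.  ]
 [-0.9  -0.43 -0.  ]
 [ 0.    0.   -1.  ]]
0 look [-0.55  0.17 -0.48  0.92  0.    1.26]
0 grasp [-0.55  0.36 -0.67  0.54  0.    1.26]
0 scan [ 0.25  0.42 -0.32  0.83  0.    2.87]
0 shelf [-0.28  0.56 -0.12  0.9   0.    1.29]
0 shelflook [-0.32  0.33 -0.13  1.1   0.    1.25]
1 look [-0.55  0.17 -0.48  0.92  0.   -1.88]
1 grasp [-0.55  0.36 -0.67  0.54  0.   -1.88]
1 scan [ 0.25  0.42 -0.32  0.83  0.   -0.27]
1 shelf [-0.28  0.56 -0.12  0.9   0.   -1.85]
1 shelflook [-0.32  0.33 -0.13  1.1   0.   -1.89]
[0.4675697 0.2836933 0.122    ] 1.3
```

```bash
python3 - <<'E'
from h import *
movep((0.42,-.17,.20),down(np.radians(-13.5)))
s=get_state(); print(s["clock"],s["position"])
f=grab_frame("wrist"); cv2.imwrite("pics/w1.png",f["img"][:,:,::-1])
T=wristT(s,f)
for n,z in [("holder_grip",.074),("holder_seat",.06),("tray",0),("barcode",.041)]:
    print(n,[(d["centre"],round(float(d["score"]),2),ray(T,f,d["centre"],z).round(4)) for d in tip_of("wrist",n)])
np.save("w1T.npy",T)
E
```

```text
2.7 [ 0.42019497 -0.1709309   0.20020228]
holder_grip [([322.8, 198.2], 0.76, array([ 0.4207, -0.1784,  0.074 ]))]
holder_seat [([322.2, 191.2], 0.87, array([ 0.4207, -0.1767,  0.06  ]))]
tray [([378.6, 175.6], 0.8, array([ 0.4749, -0.1917,  0.    ]))]
barcode [([316.4, 186.0], 0.57, array([ 0.4155, -0.1764,  0.041 ]))]
```

View pics/w1.png

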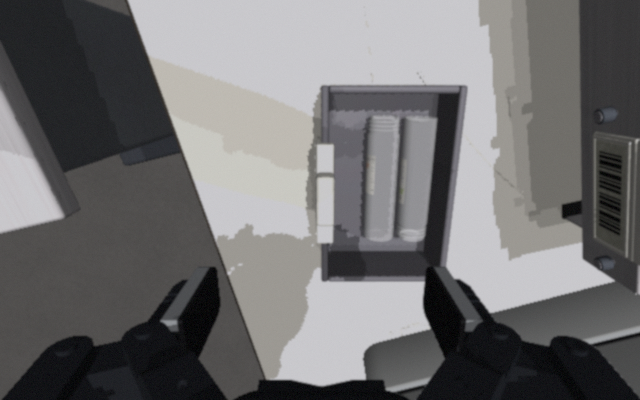

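```bash
python3 - <<'E'
import cv2
im=cv2.imread("pics/w1.png")[75:290,300:480]
cv2.imwrite("pics/w1c.png",cv2.resize(im,None,fx=2.75,fy=2.75,interpolation=cv2.INTER_CUBIC))
im=cv2.imread("pics/w1.png")[130:260,300:360]
cv2.imwrite("pics/w1d.png",cv2.resize(im,None,fx=4.5,fy=4.5,interpolation=cv2.INTER_CUBIC))
E
```

```text
(no output)
```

View pics/w1c.png

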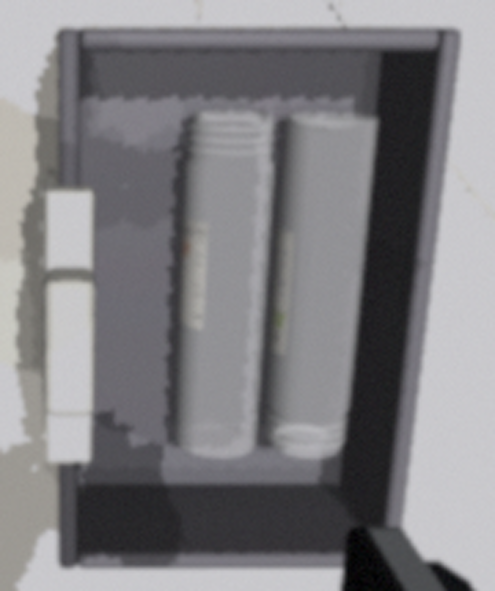

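View pics/w1d.png

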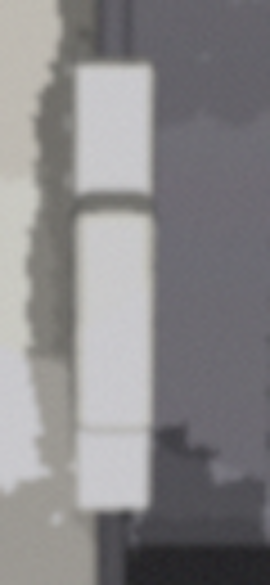

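```bash
python3 - <<'E'
from h import *
f=grab_frame("wrist");T=np.load("w1T.npy")
r=lambda p,z:ray(T,f,p,z)
def rep(n,a,b): 
    d=a-b; print(n,a.round(4),b.round(4),"len",np.linalg.norm(d).round(4),"mid",((a+b)/2).round(4),"yaw",np.degrees(np.arctan2(d[1],d[0])).round(2)-90)
rep("wall",r((321.1,85.9),.06),r((322.5,280.5),.06))
br=[r(p,.07) for p in [(316.7,144),(333.8,144),(317.3,243.3),(333.3,243.3)]]
rep("bridge",(br[0]+br[1])/2,(br[2]+br[3])/2); print(np.linalg.norm(br[0]-br[1]))
g=[r(p,.086) for p in [(316.7,177.1),(333.8,177.1),(317.3,225.6),(333.4,225.6)]]
rep("grip",(g[0]+g[1])/2,(g[2]+g[3])/2); print(np.linalg.norm(g[0]-g[1]))
rep("back",r((467.3,85.9),.06),r((442.5,266),.06))
E
```

```text
wall [ 0.4394 -0.0954  0.06  ] [ 0.4011 -0.2588  0.06  ] len 0.1678 mid [ 0.4203 -0.1771  0.06  ] yaw -13.170000000000002
bridge [ 0.4325 -0.1375  0.07  ] [ 0.4131 -0.219   0.07  ] len 0.0837 mid [ 0.4228 -0.1782  0.07  ] yaw -13.370000000000005
0.013158916155738054
grip [ 0.4272 -0.159   0.086 ] [ 0.4182 -0.1969  0.086 ] len 0.039 mid [ 0.4227 -0.178   0.086 ] yaw -13.280000000000001
0.012757550144013748
back [ 0.5473 -0.1215  0.06  ] [ 0.5087 -0.2698  0.06  ] len 0.1531 mid [ 0.528  -0.1957  0.06  ] yaw -14.569999999999993
```

```bash
python3 - <<'E'
from h import *
def look(n,names):
    s=get_state(); print(s["clock"],s["position"])
    f=grab_frame("wrist"); cv2.imwrite(f"pics/{n}.png",f["img"][:,:,::-1]); T=wristT(s,f); np.save(n+"T.npy",T)
    for m,z in names:
        print(m,[(d["centre"],round(float(d["score"]),2),ray(T,f,d["centre"],z).round(4)) for d in tip_of("wrist",m)])
movep((0.60,-.104,.30),down(0))
look("w2",[("empty_place",.13),("shelf",0),("holder_seat",.13)])
movep((0.48,.27,.34),down(np.radians(-60)))
look("w3",[("scan_window",.122),("scanner",0)])
print(get_state()["clock"])
E
```

```text
3.8667 [ 0.59902778 -0.10424791  0.2990689 ]
empty_place [([345.5, 173.4], 0.5, array([ 0.6214, -0.1017,  0.13  ])), ([169.7, 0.9], 0.44, array([0.4811, 0.0369, 0.13  ]))]
shelf [([334.2, 152.4], 0.94, array([ 0.6155, -0.1065,  0.    ]))]
holder_seat [([166.9, 220.5], 0.58, array([ 0.4539, -0.1472,  0.13  ]))]
5.5833 [0.48028913 0.26942315 0.33991888]
scan_window [([298.2, 165.9], 0.72, array([0.4684, 0.2889, 0.122 ]))]
scanner [([284.4, 143.6], 0.75, array([0.4586, 0.3135, 0.    ])), ([559.6, 337.1], 0.62, array([ 0.4039, -0.2262,  0.    ]))]
5.7333
```

View pics/w2.png

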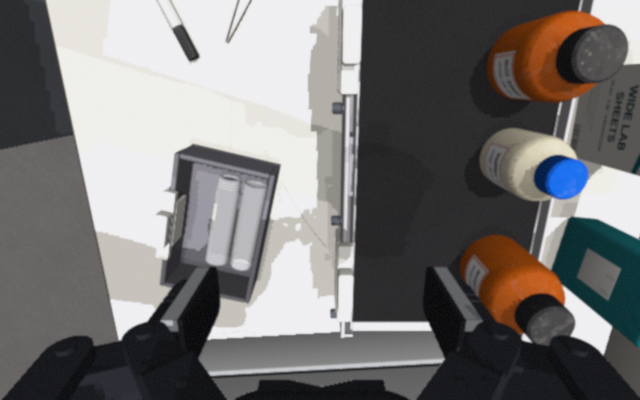

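View pics/w3.png

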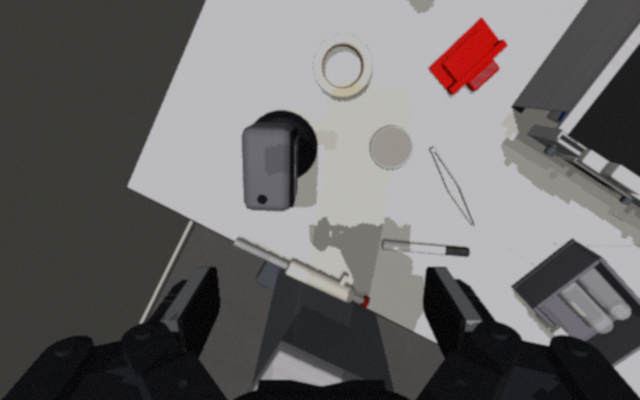

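```bash
python3 - <<'E'
import cv2
im=cv2.imread("pics/w2.png")[60:340,315:375]
cv2.imwrite("pics/w2c.png",cv2.resize(im[:150],None,fx=4,fy=4,interpolation=cv2.INTER_CUBIC))
cv2.imwrite("pics/w2d.png",cv2.resize(im[130:],None,fx=4,fy=4,interpolation=cv2.INTER_CUBIC))
im=cv2.imread("pics/w3.png")[100:225,230:330]
cv2.imwrite("pics/w3c.png",cv2.resize(im,None,fx=4.5,fy=4.5,interpolation=cv2.INTER_CUBIC))
E
```

```text
(no output)
```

View pics/w2c.png

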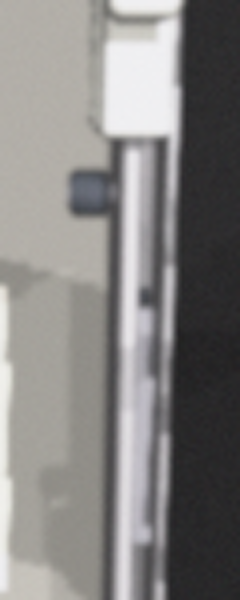

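View pics/w2d.png

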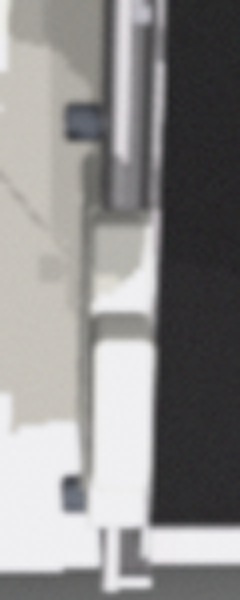

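View pics/w3c.png

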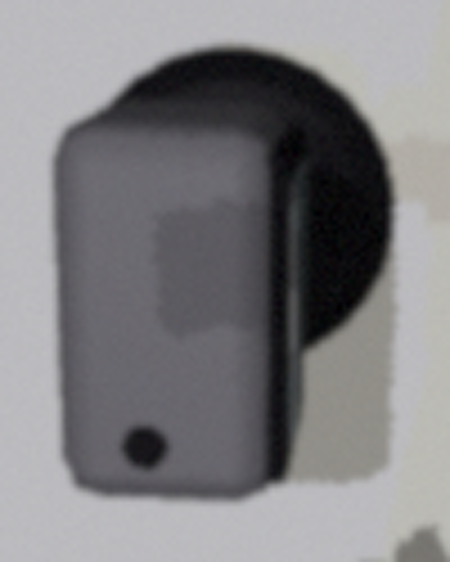

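```bash
python3 - <<'E'
from h import *
f=grab_frame("wrist");T=np.load("w2T.npy")
r=lambda p,z,T=T:ray(T,f,p,z)
def rep(n,a,b): 
    d=a-b; print(n,a.round(4),b.round(4),"len",np.linalg.norm(d).round(4),"mid",((a+b)/2).round(4),"yaw",np.degrees(np.arctan2(d[1],d[0])).round(2)-90)
rep("bridges",r((349.1,94.3),.14),r((345.6,242.5),.14))
rep("screws",r((337.5,108.3),.107),r((335.8,220.5),.107))
rep("lip",r((315+130/4,60+170/4),.13),r((315+123/4,190+160/4),.13))
rep("lip-chan",r((315+120/4,60+170/4),.13),r((315+167/4,60+170/4),.118))
T=np.load("w3T.npy")
c=lambda x,y:r((230+x/4.5,100+y/4.5),.152,T)
rep("head long L",c(57,290-140),c(66,480-40))
rep("head long R",c(268,150),c(266,460))
rep("head depth",c(58,300),c(268,300)); rep("head len",c(165,125),c(165,497))
print(r((230+233/4.5,100+45/4.5),0,T), r((230+390/4.5,100+200/4.5),0,T))
E
```

```text
bridges [ 0.6223 -0.0331  0.14  ] [ 0.6221 -0.1653  0.14  ] len 0.1322 mid [ 0.6222 -0.0992  0.14  ] yaw -0.06999999999999318
screws [ 0.6144 -0.0462  0.107 ] [ 0.6141 -0.1562  0.107 ] len 0.1101 mid [ 0.6142 -0.1012  0.107 ] yaw -0.14000000000000057
lip [ 0.6218 -0.04    0.13  ] [ 0.6227 -0.1569  0.13  ] len 0.117 mid [ 0.6223 -0.0985  0.13  ] yaw 0.4399999999999977
lip-chan [ 0.6197 -0.04    0.13  ] [ 0.6308 -0.0406  0.118 ] len 0.0164 mid [ 0.6253 -0.0403  0.124 ] yaw 87.05000000000001
head long L [0.4765 0.3498 0.152 ] [0.4212 0.3206 0.152 ] len 0.0625 mid [0.4488 0.3352 0.152 ] yaw -62.19
head long R [0.4981 0.3123 0.152 ] [0.4389 0.2808 0.152 ] len 0.0671 mid [0.4685 0.2965 0.152 ] yaw -62.010000000000005
head depth [0.4483 0.3358 0.152 ] [0.4704 0.2973 0.152 ] len 0.0444 mid [0.4594 0.3166 0.152 ] yaw 29.939999999999998
head len [0.4921 0.3329 0.152 ] [0.4202 0.296  0.152 ] len 0.0808 mid [0.4561 0.3144 0.152 ] yaw -62.78
[0.49602534 0.3374148  0.        ] [0.4794812  0.27489228 0.        ]
```

```bash
python3 - <<'E'
from h import *
o=down(np.radians(-13.3))
movep((0.4228,-.178,.14),o)
print(move_l((0.4228,-.178,.056),0.1,until_force=8))
s=get_state();print(s["clock"],s["position"],s["contact_force"])
grab(70)
s=get_state();print(s["clock"],s["position"],s["contact_force"],s["finger_gap"])
move_l((0.4228,-.178,.20),0.15)
s=get_state();print(s["clock"],s["position"],s["contact_force"],s["finger_gap"])
f=grab_frame("wrist"); cv2.imwrite("pics/w4.png",f["img"][:,:,::-1])
f=grab_frame("side"); cv2.imwrite("pics/s4.png",cv2.resize(f["img"][100:260,330:500,::-1],None,fx=3.5,fy=3.5))
E
```

```text
False
8.575 [ 0.423259   -0.17818     0.05644121] [-0.0704476  -0.484616    1.22791267]
9.2333 [ 0.4225631  -0.17796288  0.05627506] [-1.97731553  0.43484594  4.65950092] 0.14961663731906982
10.3417 [ 0.42225041 -0.17764882  0.19914755] [ 0.06631328 -0.10753353 -0.94420942] 0.15521403757982838
```

View pics/w4.png

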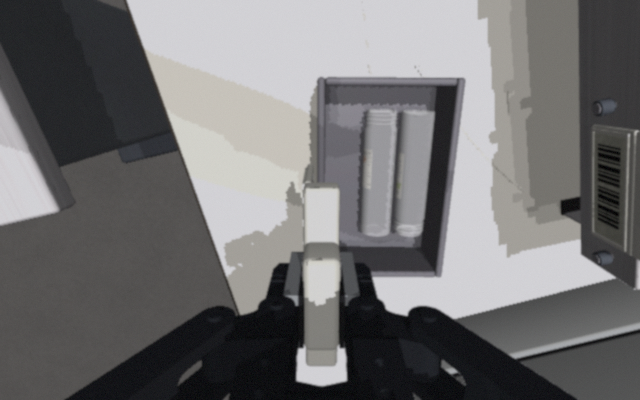

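View pics/s4.png

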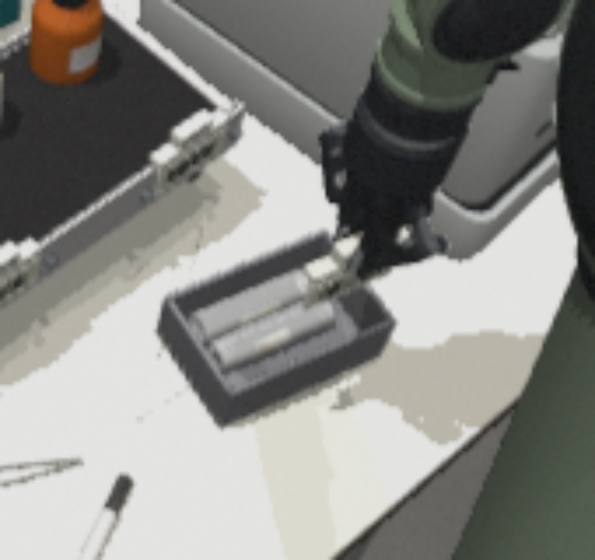

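```bash
python3 - <<'E'
from h import *
f=grab_frame("wrist");T=f["T_tool_cam"]
for z in (-.0137,-.0157):
  for y in (-.042,.042): print(z,y,[proj(T,f,(x,y,z)).round(1) for x in (-.007,.007)])
for y in (-.02,.02): print("grip",y,[proj(T,f,(x,y,-.0297)).round(1) for x in (-.007,.007)])
im=cv2.imread("pics/w4.png")[170:385,280:370]
cv2.imwrite("pics/w4c.png",cv2.resize(im,None,fx=2.75,fy=2.75,interpolation=cv2.INTER_CUBIC))
E
```

```text
-0.0137 -0.042 [array([300.2, 187.4]), array([337.2, 187.4])]
-0.0137 0.042 [array([303.7, 366.2]), array([334.7, 366.2])]
-0.0157 -0.042 [array([299.9, 188.9]), array([337.5, 188.9])]
-0.0157 0.042 [array([303.5, 369.6]), array([334.9, 369.6])]
grip -0.02 [array([298.9, 259.5]), array([338.3, 259.5])]
grip 0.02 [array([300.9, 351.8]), array([336.8, 351.8])]
```

View pics/w4c.png

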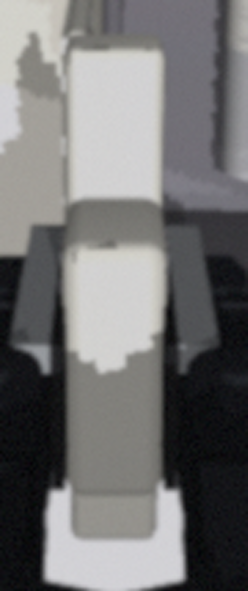

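```bash
python3 - <<'E'
from h import *
y=np.radians(-62); d=np.array([np.cos(y),np.sin(y)])
w=np.array([.4693,.2905]); p=w+d*(.1+.0075); print(p)
o=down(y); print(ik((*p,.1373),o))
movep((*p,.20),o)
move_l((*p,.1373),.12)
s=get_state();print(s["clock"],s["position"],s["contact_force"],s["finger_gap"])
f=grab_frame("side"); cv2.imwrite("pics/s5.png",f["img"][:,:,::-1])
f=grab_frame("scene"); cv2.imwrite("pics/c5.png",f["img"][:,:,::-1])
f=grab_frame("wrist"); cv2.imwrite("pics/w5.png",f["img"][:,:,::-1])
E
```

```text
[0.51976819 0.19558313]
[ 2.26979910e-01  4.15792572e-01 -3.15946539e-01  8.39057215e-01
 -4.44089210e-16  2.87988037e+00]
12.6167 [0.52026598 0.19526331 0.13777945] [ 1.58800366  0.15939752 -1.0344862 ] 0.14984270336076158
```

View pics/s5.png

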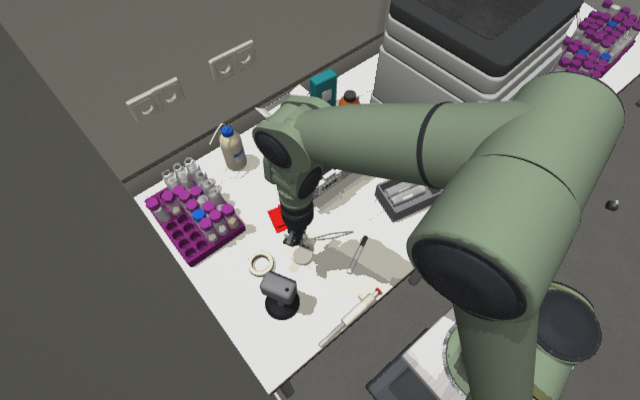

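View pics/w5.png

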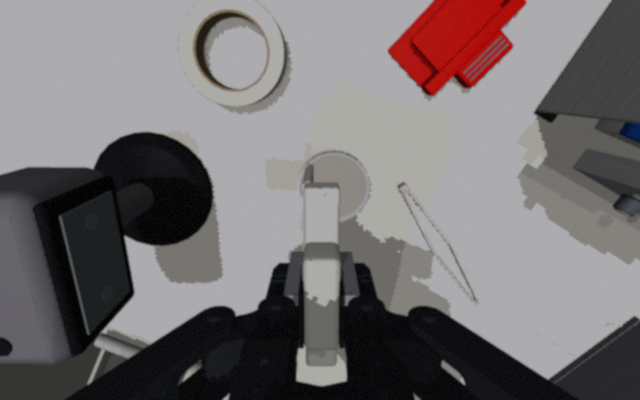

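```bash
python3 - <<'E'
from h import *
s=get_state()
f=grab_frame("wrist");T=wristT(s,f)
print(proj(T,f,(.4693,.2905,.122)))
d=tip_of("wrist","scan_window"); print(d)
y=np.radians(-62); u=np.array([-np.sin(y),np.cos(y),0])
for k in (-.042,.042): print(proj(T,f,np.array([.4693,.2905,.152])+u*k), proj(T,f,np.array([.4693,.2905,.092])+u*k))
sleep(2.6)
s=get_state();print(s["clock"],s["position"],np.abs(s["joint_velocities"]).max())
E
```

```text
[102.42232087 255.33912965]
[{'centre': [102.3, 257.8], 'score': 0.73}]
[ 81.32014271 369.2625956 ] [144.08758717 294.82269672]
[ 35.13777985 191.5777782 ] [120.10072299 159.89946327]
15.4667 [0.51977513 0.19558739 0.13730706] 0.0018058319766820587
```

```bash
python3 - <<'E'
from h import *
s=get_state();p=s["position"]
move_l((p[0],p[1],.22),.2)
o=down(0)
movep((.6212,-.1005,.22),o)
move_l((.6212,-.1005,.175),.12)
sleep(.2)
s=get_state();print(s["clock"],s["position"],s["contact_force"])
f=grab_frame("wrist"); cv2.imwrite("pics/w6.png",f["img"][:,:,::-1]);T=wristT(s,f);np.save("w6T.npy",T)
for k in (1,-1): print(proj(T,f,(.6212,-.1005+k*.068,.14)),proj(T,f,(.6212-.0085,-.1005+k*.055,.107)))
g=grab_frame("side"); cv2.imwrite("pics/s6.png",cv2.resize(g["img"][100:220,270:420,::-1],None,fx=4,fy=4))
print(get_state()["clock"])
E
```

```text
18.175 [ 0.62189272 -0.10058743  0.17610923] [-0.45561696  0.31168071 -0.72656453]
[318.017685   107.57243558] [304.02695346 126.85373401]
[318.70488771 338.41016385] [306.48600426 289.86403357]
18.275
```

View pics/w6.png

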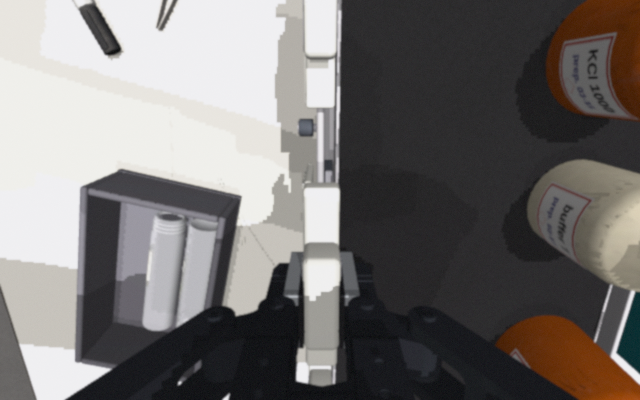

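View pics/s6.png

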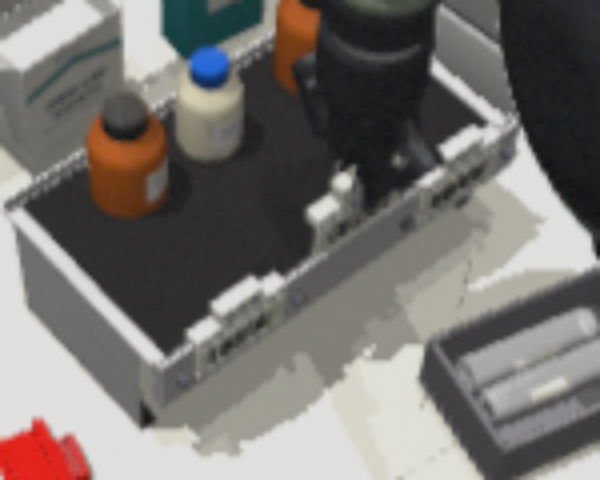

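```bash
python3 - <<'E'
import cv2
im=cv2.imread("pics/w6.png")[0:200,280:380]
cv2.imwrite("pics/w6c.png",cv2.resize(im[50:],None,fx=5,fy=5,interpolation=cv2.INTER_CUBIC))
cv2.imwrite("pics/w6d.png",cv2.resize(cv2.imread("pics/w6.png")[170:390,280:365],None,fx=2.7,fy=2.7,interpolation=cv2.INTER_CUBIC))
E
```

```text
(no output)
```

View pics/w6c.png

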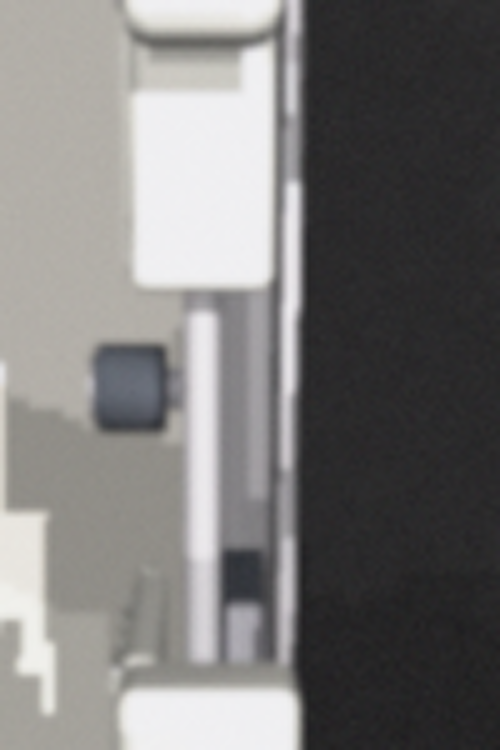

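View pics/w6d.png

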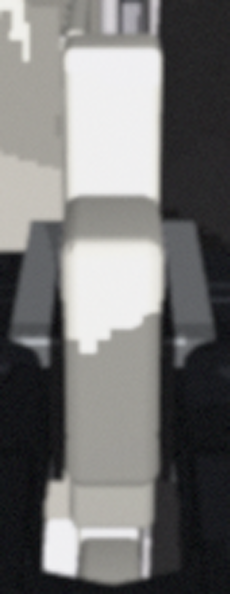

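```bash
python3 - <<'E'
from h import *
P=lambda h:(print(h,(s:=get_state())["clock"],s["position"].round(5),s["contact_force"].round(2),s["wrist_torque"].round(2),round(s["finger_gap"],3)))
move_l((.6212,-.1008,.165),.05); P("pre")
print(move_l((.6212,-.1008,.137),.04,until_force=5)); P("in channel")
g=grab_frame("wrist"); cv2.imwrite("pics/w7.png",g["img"][:,:,::-1])
E
```

```text
pre 18.625 [ 0.62067 -0.10071  0.16425] [ 0.4  -0.21 -1.07] [ 0.08 -0.03 -0.03] 0.15
False
in channel 19.475 [ 0.62136 -0.10085  0.13716] [ 1.13 -0.08 -0.48] [ 0.   -0.01  0.04] 0.151
```

View pics/w7.png

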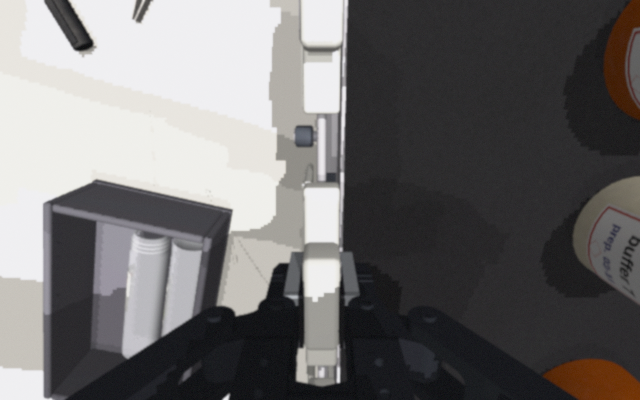

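```bash
python3 - <<'E'
from h import *
P=lambda h:(print(h,(s:=get_state())["clock"],s["position"].round(5),s["contact_force"].round(2),s["wrist_torque"].round(2),round(s["finger_gap"],3)))
print(move_l((.6212,-.1008,.128),.02,until_force=3)); P("spring")
for z in (.130,.128,.1265,.1255,.1245,.1235,.1225,.1215):
    if z>get_state()["position"][2]: continue
    r=move_l((.6212,-.1008,z),.01,until_force=22); P((z,r))
    if -0+abs(get_state()["contact_force"][2])>20: break
sleep(.3);P("rest")
g=grab_frame("wrist"); cv2.imwrite("pics/w8.png",g["img"][:,:,::-1])
g=grab_frame("side"); cv2.imwrite("pics/s8.png",cv2.resize(g["img"][100:220,270:420,::-1],None,fx=4,fy=4))
E
```

```text
True
spring 19.85 [ 0.62166 -0.10093  0.13279] [ 0.35 -0.9   4.2 ] [ 0.01 -0.09  0.03] 0.153
(0.13, False) 20.225 [ 0.62171 -0.10094  0.13068] [-0.53 -0.13  5.39] [-0.    0.02  0.01] 0.152
(0.128, False) 20.575 [ 0.62171 -0.10095  0.12892] [-1.14  1.02  7.81] [0.07 0.18 0.03] 0.147
(0.1265, False) 20.875 [ 0.62173 -0.10095  0.1276 ] [-0.92 -0.45  8.11] [0.1  0.24 0.01] 0.152
(0.1255, False) 21.125 [ 0.62173 -0.10097  0.1267 ] [-2.   -0.08  8.56] [0.06 0.36 0.02] 0.152
(0.1245, False) 21.375 [ 0.62174 -0.10096  0.12626] [-2.7   0.49 11.79] [0.16 0.54 0.  ] 0.15
(0.1235, False) 21.625 [ 0.62178 -0.10097  0.1262 ] [-4.53  1.44 17.59] [0.25 0.99 0.05] 0.153
(0.1225, False) 21.875 [ 0.62178 -0.10097  0.12615] [-6.85  1.18 22.96] [0.35 1.42 0.05] 0.154
rest 22.175 [ 0.62182 -0.10097  0.12616] [-7.02  2.09 22.48] [ 0.31  1.5  -0.05] 0.152
```

View pics/w8.png

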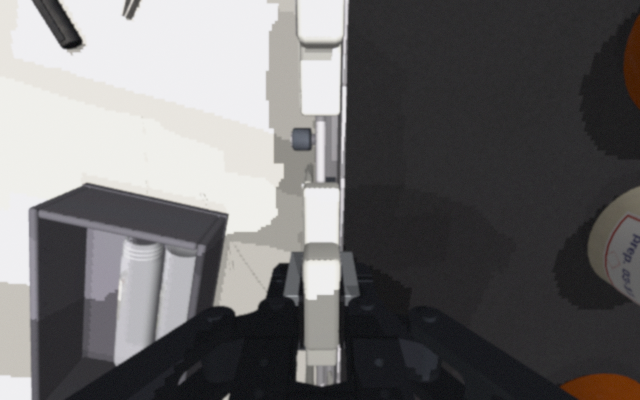

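View pics/s8.png

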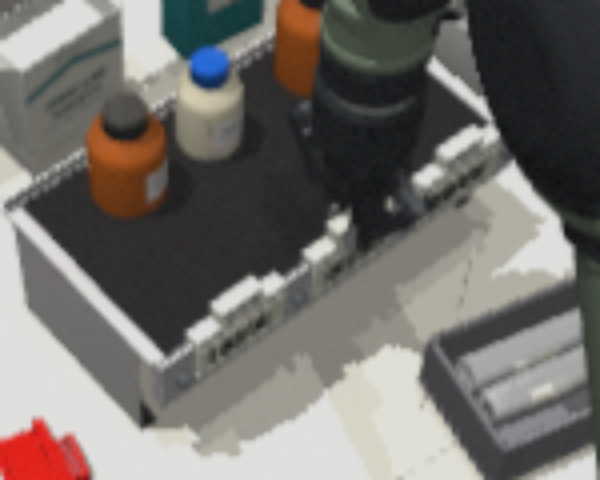

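```bash
python3 - <<'E'
from h import *
im=cv2.imread("pics/w8.png")
cv2.imwrite("pics/w8c.png",cv2.resize(im[0:390,280:370],None,fx=1.5,fy=1.5,interpolation=cv2.INTER_CUBIC))
s=get_state(); f=grab_frame("wrist"); T=wristT(s,f)
for k in (.068,.055,.042): print(k,proj(T,f,(.6212,-.101+k,.14 if k!=.055 else .107)))
print(R.from_rotvec(s["eef_rot"]).as_matrix().round(4))
cv2.imwrite("pics/w8d.png",cv2.resize(im[80:200,280:360],None,fx=5,fy=5,interpolation=cv2.INTER_CUBIC))
E
```

```text
0.068 [317.32351872 116.66598961]
0.055 [318.03311426 139.57840516]
0.042 [317.57717558 187.09525415]
[[ 1.0e+00  1.0e-04  2.2e-03]
 [ 1.0e-04 -1.0e+00 -9.0e-04]
 [ 2.2e-03  9.0e-04 -1.0e+00]]
```

View pics/w8d.png

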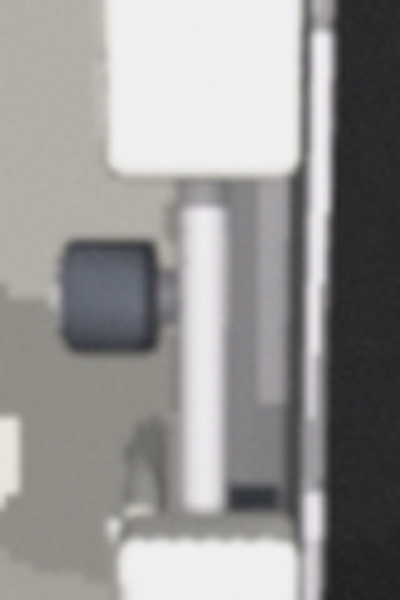

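```bash
python3 - <<'E'
from h import *
sleep(.5); s=get_state(); print(s["clock"],s["position"],s["contact_force"],s["finger_gap"])
if s["contact_force"][2]>18 and s["position"][2]<.127: print(sign_off())
E
```

```text
22.825 [ 0.62179886 -0.10096959  0.12617375] [-6.93880396  1.61957637 22.43571384] 0.15080973095483416
the job is handed in; nothing more can be done
None
```

The label holder is fully home in the empty middle place on the shelf, and I handed the job in at 22.8 s (limit 51 s) with the arm still pressing it down. The hand-in reported no verdict.

- **Scan:** I took the holder off the tray rim and showed its barcode squarely to the scanner, 10 cm from the window and level with its middle. It stayed there for about 2.8 s, at least 2.6 s of it still. The wrist picture agreed with the aim to within 3 pixels. Nothing in the interface confirms that the scanner actually registered the barcode.
- **Fitting:** The tongue slid down behind the lip without touching it and met the spring at the expected height. The load rose to 8.6 N just above the lip, then the holder came to a rigid stop at TCP height 126.2 mm (expected 126.3 mm). At hand-in it was pushed down steadily with about 22 N.
- **Small disagreements:**
  - The last picture puts the holder roughly 0.3–0.6 mm off centre along the lip, and about 0.4 mm toward the shelf compared with its neighbour.
  - A steady sideways force of about 7 N acts on the tool, which I left because the fit was stable.
  - The wrist camera appeared to be about 1 mm off sideways, and I allowed for that.
- **Other things on the bench:** I saw nothing disturbed in the pictures I looked at, but the last ones cover only the shelf and tray area.

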